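# Shut and lock an e-bike controller box with a flat screwdriver

### The job

Close up the e-bike controller box: press its hinged lid fully down, then take the flat-bladed screwdriver from the rack, set the blade right down in the slot of the lid's quarter-turn lock and turn the lock clockwise as far as it goes, keeping the blade at the bottom of the slot all the way. Then hang the screwdriver upright in the rack again by the shoulder of its handle, and leave the other tools where they are.

Things in the scene. Friction and masses are not known exactly. Their poses are not given: they have to be found in the camera images.
- controller_box: Grey plastic box, 170 x 130 mm, walls 60 mm high, fixed to the bench. Origin: centre of its underside. x points from the lock side to the hinge side, z up. With the lid shut its top is 69 mm above the bench. Small ears, and cable glands reaching 16 mm out of its -y side.
- lid (a joint): Angle of the box's lid in rad: 0 fully shut, grows as it opens (starts 0.5 to 0.95). The lid is a flat plate 174 x 136 x 7 mm; its hinge is stiff, so it stays where it is left; about 2 N down on the free edge moves it.
- lid_hinge (a point): Middle of the lid's hinge line, on the far (+x) side of the box, 61 mm above the bench; the hinge line runs along the box's y axis.
- lid_press (a point): A flat bare spot on the lid's upper face to press on: 155 mm from the hinge line (20 mm from the free edge), 45 mm to the +y side of the lock, on the surface. Moves with the lid; z is the lid's outward normal.
- lock_screw (a joint): Angle of the slotted lock in rad, growing clockwise seen from above: 0 unlocked stop, 1.571 locked stop (starts 0 to 0.3). It turns stiffly (0.06 N m) and stays where it is left. Its cam tongue passes the catch in the box only while unlocked and goes under the catch as it is turned, so the lid must be shut first.
- slot (a point): Middle of the floor of the lock's slot: on the lid's middle line, 147 mm from the hinge line, 73 mm above the bench with the lid shut. x runs along the slot, z out of the lid. The round steel head is 20 mm in diameter and stands 7 mm over its collar; the slot runs right across it, 4.4 mm wide, 5 mm deep, lips widened to 7 mm.
- flat_driver: Flat-bladed screwdriver, 178 mm long, 0.12 kg, hanging upright in the rack, blade down. Origin: middle of the blade's tip edge; z up along the axis; x along the blade's width. Blade 12 mm wide, 2.0 thick; shank 7 mm; the 25 mm wide flat shoulder under the handle is 86 mm above the tip; the round blue handle is 26 mm thick from 113 to 160 mm above the tip (grip it there).
- cross_driver: Smaller cross-point screwdriver hanging in the other slot of the rack: slim blue handle 19 mm in diameter, 148 mm long, pointed tip. Origin: its tip; z up. Not needed; leave it.
- bench_rack: Fixed sheet-metal rack, 160 mm wide (its y), 60 deep (x), flat top 105 mm above the bench. Origin: centre of its underside. Two slots 15 mm wide at y = -45 and +45 mm run from its open front edge x = -30 back to x = +10; each driver hangs in one (which, varies) at about x = 0, its shoulder on the top: the flat driver's tip is then 19 mm above the bench. The blade also passes a slot from above.
- needle_pliers: Needle-nose pliers with red handles, 161 mm long, lying on the bench. Leave alone.
- spoke_key: Small round red spoke key, 43 mm, lying on the bench. Leave alone.
- marker: White and blue marker pen, 125 mm, lying on the bench. Leave alone.
Mind the look-alikes: they are no part of the job. There is more than one size of the controller_box; the job needs the larger.

How it is judged:
By the outcome, as a careful person would: the job done as asked, in the order asked, and still so for the second after the job is handed in, with the robot touching nothing.
It also fails if it takes over 64 s, if anything falls off the work surface, if the arm or the gripper's body presses on something with over 40 N, if the wrist force passes 120 N, or if a joint passes its speed limit or range.

### The arm

A 6-joint arm with a two-finger parallel gripper is mounted at the origin on a cart in front of the work surface, level with it; the furniture and walls round the work are solid. World frame = base frame: x ahead of the robot, y to its left, z up, the work surface at z = 0. Lengths are in mm, angles in rad, forces in N, time in s.
With the tool pointing down it reaches from about 350 to 975 mm from the base axis. Payload 7.1 kg.
Tool frame: the origin (TCP) lies at the centre of the arm's flange, where the gripper is bolted on; the fingertips stand 182 mm ahead of it and the grasp point (between the pads) lies 163 mm ahead of it; z points along the fingers, y is the line along which they close (so a half turn about z gives the same grasp; the last joint's range is limited). The gripper opens to 88 mm and grips with 3 to 60 N. Pads are 20 mm wide; open, the fingers measure 115 mm over their backs; the gripper's body (75 mm by 178 mm) begins 61 mm behind the grasp point.
Start: joints at [-1.343, 0.423, 1.63, -0, 1.089, -0.019], TCP at [152.708, -606.042, 404.675] pointing down, gripper open.
Joint ranges: [-3, 3], [-0.9, 2.11], [0.09, 2.58], [-1.31, 4.45], [0.11, 2.69], [-2.54, 2.54]. Speed limits (rad/s): [2.39, 2.39, 3.01, 3.14, 3.14, 3.14].

### API

Orientations are given as a rotation vector (axis times angle).
In Python, from workcell import readout, get_image, ctrl gives the robot as it stands.
- The arm moves only by the tool step_arm, never from a script. Its argument "targets" is a list that holds one entry, the list of rows, each a list of 7 numbers: the shift along the world's x, y, z as a fraction of full scale, then the turn, a rotation vector about the world's x, y, z as a fraction of full scale, then the opening, from 0 (shut) to 1 (fully open). In form: [[[dx, dy, dz, wx, wy, wz, claw], ...]]. A call has exactly 5 rows; each row shifts and turns the commanded pose from where the row before left it; what a row does not reach is not made up. Full scale, the value 1, is 0.05 m for a shift and 4 degrees for a turn. A row lasts 1/8 s, in which the tool goes at most 62.5 mm and 10.7 degrees, less where a joint would pass 70% of its speed; a pose out of reach is approached as far as the arm can. A call with a number of a shift or a turn outside -1 to 1 is refused whole. A call with a gripper value outside its range is refused whole. The fingers move at their own pace and stop on an object; the grip force is fixed at half the most. Time passes only in rows, so rows that do not move let the fingers close, or fill a call up. It gives the time, the measured TCP pose, the force, the opening and the grip force at its end, in the units of the state.
- readout.get_obs(): the state, without advancing time (a new reading comes with each control period).
- get_image(name): name is "scene" or "top" or "wrist"; returns a dict with "pixels" (480x640x3 uint8, red, green, blue), "intrinsics" (3x3 intrinsics, pixels), "extrinsics" (4x4, takes a point from world to camera coordinates). Camera axes: x right, y down, z forward; pixel columns grow to the right and rows downward; lengths in mm; the calibration is good to about 2 mm. A picture is of the moment at which its call begins. There is no depth.
- ctrl.close_job(): hands the job in; it is judged then, once.
The state is a dict: "t": time; "qpos": joint angles; "qvel": joint speeds; "joint_torque": joint torques, N m; "ee_pos": TCP position; "orientation": TCP orientation; "ft_force": force on the tool from outside, world axes, zero at the start; "moment": the same for the moment, N m; "width": finger opening in mm; "grasp_force": force on a finger pad.
Only numpy, scipy, OpenCV 4.12 (cv2) and the standard library are available. Lean on these libraries where they do the work, as an engineer would, in place of code of your own. Each camera call takes 0.05 s, during which the arm holds its last target. There are 200 camera calls.

## Working session

There is one attempt and no reset: what is moved stays moved. The work goes in short steps, Python scripts to look and compute and a tool call to move; the robot and the scene stay as the last step left them, time stands still between calls to the robot, and variables do not carry over. Pictures are saved under pics/ and viewed, at most 10 in all, crops included, and the job is handed in when it is done.

Besides the shell and the picture viewer there is one more tool, called after "Emit:" as a command line: name --argument value ..., lists and objects as JSON in quotes. step_arm: Moves the arm, as the interface text tells. Shift numbers are shares of 0.05 m and turn numbers shares of 4 degrees, none past 1 either way. Its arguments: {"type":"object","properties":{"targets":{"type":"array"}},"required":["targets"]}

```bash
ls; mkdir -p pics
cat > h.py <<'E'
import numpy as np, cv2
from workcell import readout, get_image, ctrl
def grab(n, tag):
    d=get_image(n); cv2.imwrite(f'pics/{tag}.png', d['pixels'][:,:,::-1].copy())
    np.savez(f'pics/{tag}.npz', K=d['intrinsics'], E=d['extrinsics'], p=d['pixels']); return d
def load(tag): 
    z=np.load(f'pics/{tag}.npz'); return z['p'],z['K'],z['E']
def ray(K,E,u,v):
    R,t=E[:3,:3],E[:3,3]; return -R.T@t, R.T@np.linalg.inv(K)@np.array([u,v,1.])
def onz(K,E,u,v,z):
    c,d=ray(K,E,u,v); return c+d*(z-c[2])/d[2]
def proj(K,E,P):
    q=K@(E[:3,:3]@np.asarray(P,float)+E[:3,3]); return q[:2]/q[2]
E
python3 -c "
from h import *
np.set_printoptions(precision=2,suppress=True)
a=grab('scene','s0');b=grab('top','t0');grab('wrist','w0')
for d in(a,b): print(-d['extrinsics'][:3,:3].T@d['extrinsics'][:3,3], d['intrinsics'][0,0])
print(readout.get_obs())
"
```

```text
pics
[-181.59  648.    636.83] 501.67434181871505
[ 481.7   -52.45 1213.8 ] 517.8281534647037
{'t': 0.15, 'qpos': array([-1.34,  0.42,  1.63,  0.  ,  1.09, -0.02]), 'qvel': array([-0., -0., -0.,  0.,  0., -0.]), 'joint_torque': array([  0.  , -54.5 , -27.39,   0.06,   0.02,  -0.  ]), 'ee_pos': array([ 152.68, -605.86,  404.09]), 'orientation': array([-3.12, -0.39,  0.  ]), 'ft_force': array([0.62, 0.42, 0.65]), 'moment': array([0.04, 0.  , 0.02]), 'grasp_force': 0.0, 'width': 87.92459782773184}
```

View pics/t0.png

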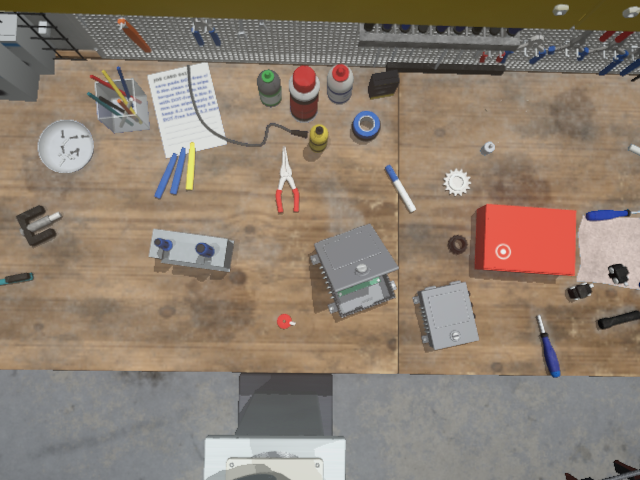

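View pics/s0.png

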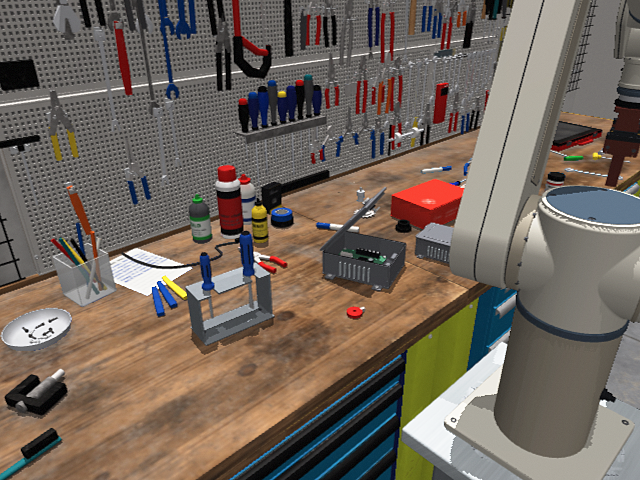

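The top view shows the open-lid box at about (355,270), with its lock at (362,268). The rack is at (192,250), holding the larger flat driver at (205,250) and the cross driver at (163,245). The smaller look-alike box is at (448,315). I'll zoom in on the box and rack.

```bash
python3 -c "
from h import *
p,K,E=load('t0')
c=lambda u,v:cv2.resize(p[v:v+110,u:u+100],None,fx=4,fy=4,interpolation=cv2.INTER_CUBIC)
a=np.hstack([c(142,200),c(306,215)])
p,K,E=load('s0')
cv2.imwrite('pics/z0.png',a[:,:,::-1])
"
```

```text
(no output)
```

View pics/z0.png

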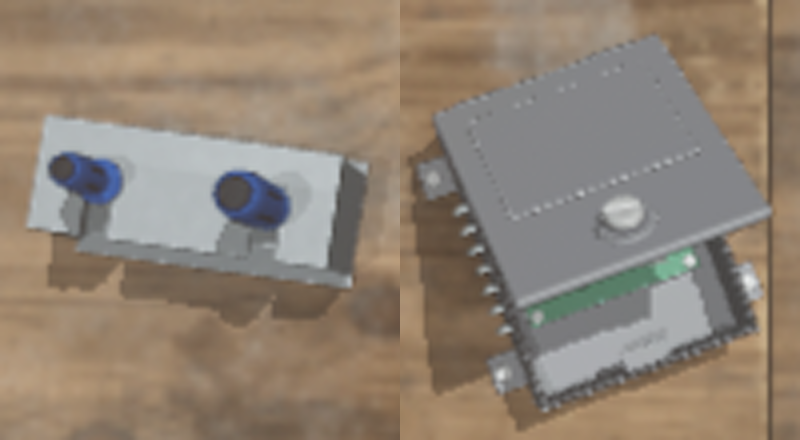

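The zoomed crop gives these crop pixels: lid hinge corners at (435,115) and (655,38), free-edge corners at (520,305) and (770,212), and lock at (623,213). The rack top's back corners are at (45,118) and (342,155), and the flat driver's handle top is at (237,192).

```bash
python3 -c "
from h import *
np.set_printoptions(precision=1,suppress=True)
p,K,E=load('t0')
L=lambda X,Y:(142+X/4,200+Y/4); R=lambda X,Y:(306+(X-400)/4,215+Y/4)
h1=onz(K,E,*R(435,115),69);h2=onz(K,E,*R(655,38),69);print('hinge',h1,h2,np.linalg.norm(h1-h2))
b1=onz(K,E,*R(545,408),60);b2=onz(K,E,*R(755,328),60);print('lockrim',b1,b2,np.linalg.norm(b1-b2))
y=(h1-h2)/np.linalg.norm(h1-h2);yb=(b1-b2)/np.linalg.norm(b1-b2)
print('yaw', np.degrees([np.arctan2(-v[0],v[1]) for v in(y,yb)]))
x=np.array([y[1],-y[0],0])
for h,f in((h1,R(520,305)),(h2,R(770,212))):
  c,d=ray(K,E,*f)
  t=((h-c)@y)/(d@y); P=c+t*d; v=P-h
  print('free',P,'along',v@x,v[2],np.hypot(v@x,v[2]),np.arctan2(v[2],-v@x))
# alt: height where width/length fits
for f in (R(520,305),R(770,212)):
  for z in (120,150,180,200): print(z,onz(K,E,*f,z))
r1=onz(K,E,*L(45,118),105);r2=onz(K,E,*L(342,155),105);print('rackback',r1,r2,np.linalg.norm(r1-r2))
r3=onz(K,E,*L(28,228),105);print('front left',r3,np.linalg.norm(r3-r1))
yr=(r1-r2)/np.linalg.norm(r1-r2);xr=np.array([yr[1],-yr[0],0]);o=(r1+r2)/2-30*xr
print('rack o',o,'yaw',np.degrees(np.arctan2(-yr[0],yr[1])),'slot-45',o-45*yr,'slot+45',o+45*yr)
print('flat top',onz(K,E,*L(237,192),197),'cross top',onz(K,E,*L(66,166),180))
"
```

```text
hinge [589.1 -80.7  69. ] [ 634.7 -203.    69. ] 130.54879880206076
lockrim [ 428.4 -144.6   60. ] [ 474.3 -261.2   60. ] 125.36539476677581
yaw [20.5 21.5]
free [ 484.4 -119.8  212. ] along -111.68077112399635 142.9637012524571 181.4144826485809 0.9076351233231204
free [ 531.6 -241.5  209. ] along -110.04031975186949 140.0075869625631 178.07581637654604 0.9046753744216908
120 [ 484.7 -125.9  120. ]
150 [ 484.6 -123.9  150. ]
180 [ 484.5 -121.9  180. ]
200 [ 484.5 -120.6  200. ]
120 [ 536.1 -258.2  120. ]
150 [ 534.6 -252.6  150. ]
180 [ 533.1 -246.9  180. ]
200 [ 532.1 -243.2  200. ]
rackback [609.4 265.6 105. ] [592.7 107.2 105. ] 159.18863407756348
front left [550.5 271.7 105. ] 59.26771991661993
rack o [571.2 189.5 105. ] yaw -6.012456171584037 slot-45 [566.5 144.8 105. ] slot+45 [576.  234.3 105. ]
flat top [564.3 144.5 197. ] cross top [577.  232.6 180. ]
```

Emit:
step_arm --targets '[[[0.733, 0.954, 0, 0, 0, 0.175, 0], [0.733, 0.954, 0, 0, 0, 0.175, 0], [0.733, 0.954, 0, 0, 0, 0.175, 0], [0.733, 0.954, 0, 0, 0, 0.175, 0], [0.733, 0.954, 0, 0, 0, 0.175, 0]]]'

```text
t: 0.78
ee_pos: [336.8, -365.9, 404.7]
orientation: [3.104, 0.482, 0.0]
ft_force: [0.3, -0.2, 0.4]
width: 41.2
grasp_force: 0.0
```

Emit:
step_arm --targets '[[[0.733, 0.954, 0, 0, 0, 0.175, 0], [0.733, 0.954, 0, 0, 0, 0.175, 0], [0.733, 0.954, 0, 0, 0, 0.175, 0], [0.733, 0.954, 0, 0, 0, 0.175, 0], [0.733, 0.954, 0, 0, 0, 0.175, 0]]]'

```text
t: 1.4
ee_pos: [520.1, -127.2, 404.7]
orientation: [3.088, 0.577, 0.0]
ft_force: [0.3, -0.7, -0.0]
width: 0.4
grasp_force: 0.0
```

Emit:
step_arm --targets '[[[0, 0, -0.66, 0, 0, 0, 0], [-0.3, -0.115, -0.34, 0, 0, 0, 0], [-0.374, -0.143, -0.4, 0, 0, 0, 0], [-0.224, -0.086, -0.4, 0, 0, 0, 0], [-0.205, -0.079, -0.4, 0, 0, 0, 0]]]'

```text
t: 2.02
ee_pos: [463.9, -150.3, 294.2]
orientation: [3.088, 0.576, 0.001]
ft_force: [1.2, -0.4, 0.8]
width: 0.3
grasp_force: 0.5
```

Emit:
step_arm --targets '[[[-0.1, -0.04, -0.3, 0, 0, 0, 0], [-0.08, -0.03, -0.3, 0, 0, 0, 0], [-0.05, -0.02, -0.16, 0, 0, 0, 0], [0, 0, -0.06, 0, 0, 0, 0], [0, 0, -0.04, 0, 0, 0, 0]]]'

```text
t: 2.65
ee_pos: [452.7, -154.7, 251.7]
orientation: [3.088, 0.576, -0.0]
ft_force: [-0.2, -0.1, 1.4]
width: 0.7
grasp_force: 0.3
```

Emit:
step_arm --targets '[[[0, 0, -0.03, 0, 0, 0, 0], [0, 0, -0.03, 0, 0, 0, 0], [0, 0, -0.02, 0, 0, 0, 0], [0, 0, -0.02, 0, 0, 0, 0], [0, 0, 0, 0, 0, 0, 0]]]'

```text
t: 3.28
ee_pos: [452.7, -154.7, 250.1]
orientation: [3.088, 0.577, 0.001]
ft_force: [-12.3, 4.3, 47.0]
width: 0.2
grasp_force: 23.4
```

Emit:
step_arm --targets '[[[0, 0, 0.4, 0, 0, 0, 0], [0, 0, 1, 0, 0, 0, 0], [0, 0, 1, 0, 0, 0, 0], [0, 0, 0.6, 0, 0, 0, 0.5], [0, 0, 0, 0, 0, 0, 1]]]'

```text
t: 3.9
ee_pos: [453.2, -154.8, 399.2]
orientation: [3.085, 0.576, 0.008]
ft_force: [0.2, 0.5, -0.2]
width: 16.8
grasp_force: 0.0
```

```bash
python3 -c "
from h import *
np.set_printoptions(precision=3,suppress=True)
d=grab('wrist','w1');K,E=d['intrinsics'],d['extrinsics']
print(-E[:3,:3].T@E[:3,3],E[:3,:3],K[0,0],readout.get_obs()['ee_pos'])
print(proj(K,E,[472.7,-195,75]))
d2=grab('top','t1');p=d2['pixels']
a=np.hstack([d['pixels'], cv2.resize(p[215:325,300:420],(524,480),interpolation=cv2.INTER_CUBIC)])
cv2.imwrite('pics/z1.png',cv2.resize(a,(800,int(480*800/a.shape[1])))[:,:,::-1])
"
```

```text
[ 519.87  -129.235  378.878] [[ 0.361 -0.932  0.005]
 [-0.902 -0.348  0.256]
 [-0.237 -0.097 -0.967]] 367.9172759531411 [ 452.669 -154.658  397.579]
[370.353 220.663]
```

View pics/z1.png

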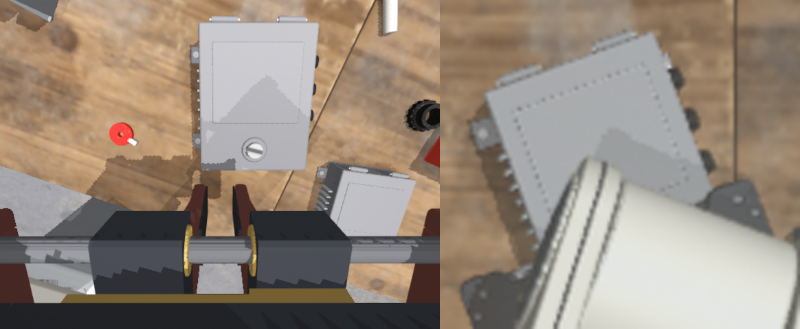

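The lid is flat and shut. The lock is at about (370,218) in the wrist image, close to the predicted (370,221), and its slot is visible. Next I'll measure the lock's centre and slot angle.

```bash
cat > lock.py <<'E'
from h import *
import sys
np.set_printoptions(precision=2,suppress=True)
def lock(tag,uv,s=24,f=12):
    # rectified orthographic map of plane z=78 (top of head), world axes, 0.1 mm/px
    p,K,E=load(tag)
    c=onz(K,E,*uv,78)
    g=np.arange(-20,20,.1)
    X,Y=np.meshgrid(g,g)  # X world dx right , Y world dy down(flip)
    P=np.stack([c[0]+X,c[1]-Y,np.full_like(X,78)],-1)@E[:3,:3].T+E[:3,3]
    q=P@K.T; m=(q[...,:2]/q[...,2:]).astype(np.float32)
    r=cv2.remap(p,m[...,0],m[...,1],cv2.INTER_CUBIC)
    return c,r
if __name__=='__main__':
    c,r=lock(sys.argv[1],(float(sys.argv[2]),float(sys.argv[3])))
    cv2.imwrite(f'pics/l_{sys.argv[1]}.png',r[:,:,::-1]); print('centre of patch',c)
E
python3 lock.py w1 369.6 218
```

```text
centre of patch [ 475.04 -192.86   78.  ]
```

View pics/l_w1.png

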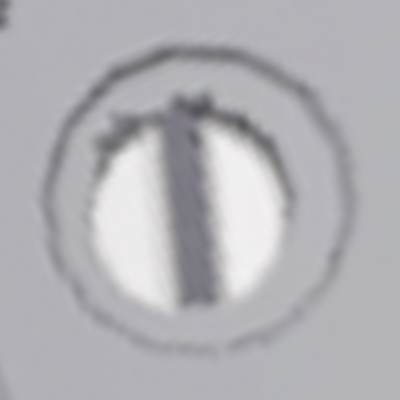

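Head centre is at world (474.0, -194.1) and its measured diameter of 19.5 mm matches the spec. The slot yaw is about 94°, which puts the lock at roughly 0.29 rad. Now to the driver.

Emit:
step_arm --targets '[[[0.225, 0.6, 0.03, 0, 0, 1, 1], [0.225, 0.6, 0.03, 0, 0, 1, 1], [0.225, 0.6, 0.03, 0, 0, 1, 1], [0.225, 0.6, 0.03, 0, 0, 1, 1], [0.225, 0.6, 0.03, 0, 0, 1, 1]]]'

```text
t: 4.62
ee_pos: [508.7, -3.6, 402.3]
orientation: [-2.939, -1.107, 0.005]
ft_force: [-0.3, -0.1, 0.5]
width: 75.3
grasp_force: 0.0
```

Emit:
step_arm --targets '[[[0.225, 0.6, 0.03, 0, 0, 1, 1], [0.225, 0.6, 0.03, 0, 0, 1, 1], [0.225, 0.6, 0.03, 0, 0, 1, 1], [0.225, 0.6, 0.03, 0, 0, 1, 1], [0.225, 0.6, 0.03, 0, 0, 1, 1]]]'

```text
t: 5.25
ee_pos: [565.0, 146.3, 409.4]
orientation: [-2.702, -1.601, 0.005]
ft_force: [0.8, -0.6, -0.0]
width: 88.0
grasp_force: 0.0
```

```bash
python3 -c "
from h import *
np.set_printoptions(precision=2,suppress=True)
d=grab('wrist','w2');K,E,p=d['intrinsics'],d['extrinsics'],d['pixels']
o=readout.get_obs();print(o['ee_pos'],o['orientation'],o['qpos'],o['width'])
for z in(197,155,105): print(z,proj(K,E,[565,144.6,z]))
a=np.hstack([p,np.repeat(np.repeat(load('s0')[0][215:345,170:290],4,0),4,1)[:480]])
cv2.imwrite('pics/z2.png',cv2.resize(a,(800,int(480*800/a.shape[1])),interpolation=cv2.INTER_AREA)[:,:,::-1])
"
```

```text
[566.16 148.97 409.83] [-2.7  -1.61  0.  ] [0.24 0.36 1.71 0.   1.07 0.73] 87.54624456161653
197 [321.44 270.64]
155 [321.29 248.13]
105 [321.17 229.46]
```

View pics/z2.png

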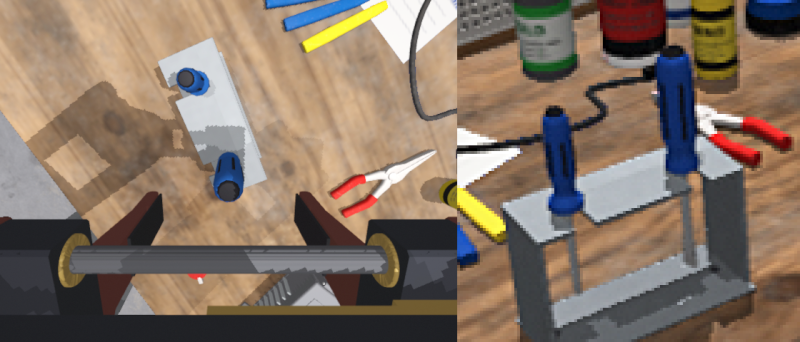

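The handle top is at (321,269), against a predicted (321.4,270.6), so the driver position is confirmed. I'll descend and grip.

Emit:
step_arm --targets '[[[-0.024, -0.088, -0.4, 0, 0, 0, 1], [0, 0, -0.6, 0, 0, 0, 1], [0, 0, -0.6, 0, 0, 0, 1], [0, 0, -0.236, 0, 0, 0, 1], [0, 0, 0, 0, 0, 0, 0.6]]]'

```text
t: 5.92
ee_pos: [563.5, 140.7, 318.5]
orientation: [-2.704, -1.597, 0.004]
ft_force: [-0.0, 0.4, 0.3]
width: 81.4
grasp_force: 0.0
```

Emit:
step_arm --targets '[[[0, 0, 0, 0, 0, 0, 0], [0, 0, 0, 0, 0, 0, 0], [0, 0, 0, 0, 0, 0, 0], [0, 0, 0, 0, 0, 0, 0], [0, 0, 0, 0, 0, 0, 0]]]'

```text
t: 6.55
ee_pos: [563.9, 140.9, 320.0]
orientation: [2.705, 1.598, 0.0]
ft_force: [0.9, 0.1, -0.1]
width: 31.2
grasp_force: 0.0
```

Emit:
step_arm --targets '[[[0.02, 0.07, -0.02, 0, 0, 0, 0.4], [0, 0, 0, 0, 0, 0, 0], [0, 0, 0, 0, 0, 0, 0], [0, 0, 0, 0, 0, 0, 0], [0, 0, 0, 0, 0, 0, 0]]]'

```text
t: 7.18
ee_pos: [564.8, 144.4, 318.8]
orientation: [-2.705, -1.598, 0.0]
ft_force: [-0.6, 0.1, -0.4]
width: 25.3
grasp_force: 30.0
```

Emit:
step_arm --targets '[[[0, 0, 0.3, 0, 0, 0, 0], [0, 0, 0.8, 0, 0, 0, 0], [0, 0, 0.8, 0, 0, 0, 0], [0, 0, 0.4, 0, 0, 0, 0], [0, 0, 0, 0, 0, 0, 0]]]'

```text
t: 7.8
ee_pos: [565.1, 144.4, 436.4]
orientation: [2.704, 1.597, 0.007]
ft_force: [0.0, -0.5, -1.7]
width: 25.3
grasp_force: 30.0
```

```bash
python3 -c "
from h import *
np.set_printoptions(precision=2,suppress=True)
from scipy.spatial.transform import Rotation as R
d=grab('wrist','w3');K,E,p=d['intrinsics'],d['extrinsics'],d['pixels']
for i in range(2):
  o=readout.get_obs();print(o['ee_pos'],o['orientation'],o['width'],o['grasp_force'])
e=o['ee_pos'];z=R.from_rotvec(o['orientation']).as_matrix()[:,2]
t=e+z*(163+136);print('tip',t,proj(K,E,t))
u,v=proj(K,E,t).astype(int)
c=cv2.resize(p[max(v-70,0):v+50,u-60:u+60],None,fx=5,fy=5,interpolation=cv2.INTER_CUBIC);print(u-60,max(v-70,0))
cv2.imwrite('pics/z3.png',c[:,:,::-1])
"
```

```text
[564.73 144.34 434.75] [2.7 1.6 0. ] 26.15195347413939 29.973914808497284
[564.73 144.34 434.75] [2.7 1.6 0. ] 26.15195347413939 29.973914808497284
tip [565.21 144.43 135.75] [317.92 230.73]
257 160
```

View pics/z3.png

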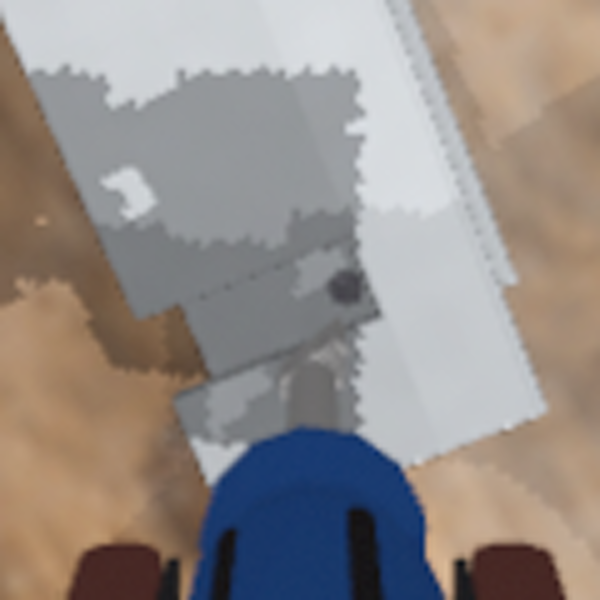

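The rack behind the blade gives too little contrast to read its angle. I'll move over plain wood, which is on the way to the lock, and look there.

Emit:
step_arm --targets '[[[-0.18, -0.7, 0, 0, 0, 0, 0], [-0.18, -0.7, 0, 0, 0, 0, 0], [-0.18, -0.7, 0, 0, 0, 0, 0], [-0.18, -0.7, 0, 0, 0, 0, 0], [0, 0, 0, 0, 0, 0, 0]]]'

```text
t: 8.48
ee_pos: [527.9, 2.7, 432.6]
orientation: [-2.706, -1.593, 0.004]
ft_force: [0.2, 0.2, -1.8]
width: 25.2
grasp_force: 30.0
```

```bash
python3 -c "
from h import *
np.set_printoptions(precision=2,suppress=True)
from scipy.spatial.transform import Rotation as R
d=grab('wrist','w4');K,E,p=d['intrinsics'],d['extrinsics'],d['pixels']
o=readout.get_obs();e=o['ee_pos'];print(e,o['orientation'],o['qpos'])
z=R.from_rotvec(o['orientation']).as_matrix()[:,2]
t=e+z*(163+136);print('tip',t,proj(K,E,t))
c=cv2.resize(p[200:250,295:345],None,fx=12,fy=12,interpolation=cv2.INTER_CUBIC)
cv2.imwrite('pics/z4.png',c[:,:,::-1])
"
```

```text
[528.38   3.68 432.84] [-2.71 -1.59  0.  ] [-0.02  0.25  1.82  0.    1.08  0.49]
tip [527.78   3.75 133.84] [319.22 228.66]
```

View pics/z4.png

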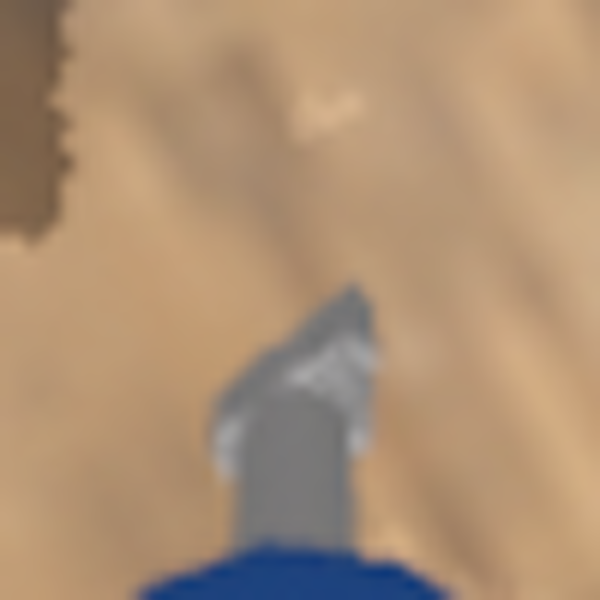

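The blade's tip edge runs from crop (352,285) to (220,415). Its midpoint is full-image (318.8,229.2), against a predicted (319.2,228.7), so the grip is straight.

```bash
python3 -c "
from h import *
np.set_printoptions(precision=2,suppress=True)
p,K,E=load('w4')
f=lambda X,Y:onz(K,E,295+X/12-.5+.04,200+Y/12-.5+.04,134)
a,b=f(352,285),f(220,415);print(a,b,(a+b)/2,np.linalg.norm(a-b),np.degrees(np.arctan2(*(a-b)[1::-1])))
"
```

```text
[533.04   5.8  134.  ] [521.32   2.34 134.  ] [527.18   4.07 134.  ] 12.217799248552092 16.451852088513476
```

Emit:
step_arm --targets '[[[-0.054, -0.198, 0, 0, 0, 0.97, 0], [-0.054, -0.198, 0, 0, 0, 0.97, 0], [-0.054, -0.198, 0, 0, 0, 0.97, 0], [-0.054, -0.198, 0, 0, 0, 0.97, 0], [-0.054, -0.198, 0, 0, 0, 0.97, 0]]]'

```text
t: 9.15
ee_pos: [515.5, -44.4, 433.1]
orientation: [-2.393, -2.034, 0.001]
ft_force: [-0.5, 0.5, -1.5]
width: 25.5
grasp_force: 30.0
```

Emit:
step_arm --targets '[[[-0.054, -0.198, 0, 0, 0, 0.97, 0], [-0.054, -0.198, 0, 0, 0, 0.97, 0], [-0.054, -0.198, 0, 0, 0, 0.97, 0], [-0.054, -0.198, 0, 0, 0, 0.97, 0], [-0.054, -0.198, 0, 0, 0, 0.97, 0]]]'

```text
t: 9.78
ee_pos: [502.1, -93.9, 433.2]
orientation: [-2.016, -2.408, 0.0]
ft_force: [0.0, 0.5, -0.4]
width: 25.5
grasp_force: 30.0
```

Emit:
step_arm --targets '[[[-0.054, -0.198, 0, 0, 0, 0.97, 0], [-0.054, -0.198, 0, 0, 0, 0.97, 0], [-0.054, -0.198, 0, 0, 0, 0.97, 0], [-0.054, -0.198, 0, 0, 0, 0.97, 0], [-0.054, -0.198, 0, 0, 0, 0.97, 0]]]'

```text
t: 10.4
ee_pos: [488.7, -143.5, 433.2]
orientation: [-1.581, -2.713, -0.0]
ft_force: [0.3, 0.6, -0.9]
width: 25.9
grasp_force: 30.0
```

Emit:
step_arm --targets '[[[-0.054, -0.198, 0, 0, 0, 0.97, 0], [-0.054, -0.198, 0, 0, 0, 0.97, 0], [-0.054, -0.198, 0, 0, 0, 0.97, 0], [-0.054, -0.198, 0, 0, 0, 0.97, 0], [-0.054, -0.198, 0, 0, 0, 0.97, 0]]]'

```text
t: 11.02
ee_pos: [475.3, -193.0, 433.2]
orientation: [-1.102, -2.941, -0.001]
ft_force: [-0.3, -0.1, -2.4]
width: 26.0
grasp_force: 30.0
```

Emit:
step_arm --targets '[[[0, 0, -0.3, 0, 0, 0, 0], [0, 0, -0.3, 0, 0, 0, 0], [0, 0, 0, 0, 0, 0, 0], [0, 0, 0, 0, 0, 0, 0], [0, 0, 0, 0, 0, 0, 0]]]'

```text
t: 11.65
ee_pos: [475.1, -193.5, 404.2]
orientation: [1.107, 2.939, 0.0]
ft_force: [0.4, -0.1, -1.5]
width: 25.5
grasp_force: 30.0
```

```bash
python3 -c "
from h import *
np.set_printoptions(precision=2,suppress=True)
from scipy.spatial.transform import Rotation as R
d=grab('wrist','w5');K,E,p=d['intrinsics'],d['extrinsics'],d['pixels']
o=readout.get_obs();e=o['ee_pos'];print(e,o['orientation'],o['qpos'])
M=R.from_rotvec(o['orientation']).as_matrix();z=M[:,2];print(np.degrees(np.arctan2(M[1,0],M[0,0])))
t=e+z*(163+136);print('tip',t,proj(K,E,t),'lock',proj(K,E,[474,-194.1,78]))
c=cv2.resize(p[190:250,290:350],None,fx=10,fy=10,interpolation=cv2.INTER_CUBIC)
cv2.imwrite('pics/z5.png',c[:,:,::-1])
"
```

```text
[ 475.02 -193.59  404.29] [ 1.11  2.94 -0.  ] [-0.41  0.26  1.88  0.    1.01 -1.26]
138.73617914289795
tip [ 475.26 -193.69  105.29] [319.48 229.62] lock [318.17 220.93]
```

View pics/z5.png

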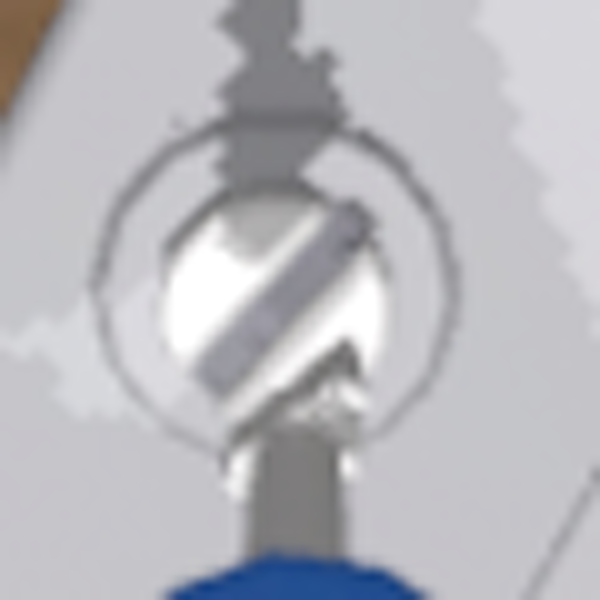

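The slot runs from about crop (345,218) to (210,380). The blade edge is just above and nearer the camera, from (352,345) to (232,437). I'll compute the remaining offset and angle.

```bash
python3 -c "
from h import *
np.set_printoptions(precision=2,suppress=True)
p,K,E=load('w5')
f=lambda X,Y,z:onz(K,E,290+X/10-.45,190+Y/10-.45,z)
ang=lambda a,b:np.degrees(np.arctan2(*(a-b)[1::-1]))%180
a,b=f(352,345,105),f(230,438,105);print('blade',(a+b)/2,np.linalg.norm(a-b),ang(a,b))
a,b=f(345,218,75),f(210,380,75);print('slot hand',(a+b)/2,ang(a,b))
# segment bright head
g=cv2.resize(p[190:250,290:350],None,fx=10,fy=10,interpolation=cv2.INTER_CUBIC)
gray=g.mean(2)
m=np.zeros(gray.shape,np.uint8);cv2.circle(m,(277,300),100,255,-1)
s=((gray<175)&(m>0)).astype(np.uint8)
n,l,st,ce=cv2.connectedComponentsWithStats(s)
for i in range(1,n):
  if st[i,4]>500:
    ys,xs=np.nonzero(l==i);vx,vy,x0,y0=cv2.fitLine(np.c_[xs,ys].astype(np.float32),cv2.DIST_L2,0,.01,.01).ravel()
    a,b=f(x0+60*vx,y0+60*vy,74),f(x0-60*vx,y0-60*vy,74);print(st[i],(x0,y0),(a+b)/2,ang(a,b))
w=((gray>225)&(m>0)).astype(np.uint8)
c,_=cv2.findContours(w,cv2.RETR_EXTERNAL,cv2.CHAIN_APPROX_NONE)
(x,y),r=cv2.minEnclosingCircle(np.vstack([k for k in c if len(k)>60]));print('circ',x,y,r,f(x,y,78), f(277,300,78))
"
```

```text
blade [ 474.33 -193.75  105.  ] 12.11726274983413 86.93629065249154
slot hand [ 473.05 -194.32   75.  ] 99.58967261235105
[ 224  200   90   47 1887] (np.float32(266.75092), np.float32(216.7504)) [ 467.18 -190.36   74.  ] 58.67648170351519
[ 201  209  164  182 9249] (np.float32(283.3037), np.float32(303.74884)) [ 473.85 -194.34   74.  ] 97.27719191490479
[ 266  340   93   61 2063] (np.float32(320.75183), np.float32(372.6694)) [ 480.58 -195.94   74.  ] 83.44263814291317
circ 277.0 300.0 100.0000991821289 [ 472.58 -193.9    78.  ] [ 472.58 -193.9    78.  ]
```

Emit:
step_arm --targets '[[[-0.014, -0.01, -0.2, 0, 0, 0.6, 0], [0, 0, -0.2, 0, 0, 0.6, 0], [0, 0, -0.1, 0, 0, 0, 0], [0, 0, -0.03, 0, 0, 0, 0], [0, 0, 0, 0, 0, 0, 0]]]'

```text
t: 12.32
ee_pos: [474.3, -194.1, 377.6]
orientation: [0.983, 2.983, -0.0]
ft_force: [-0.2, 0.2, -2.0]
width: 25.5
grasp_force: 30.0
```

Emit:
step_arm --targets '[[[0, 0, -0.02, 0, 0, 0, 0], [0, 0, -0.02, 0, 0, 0, 0], [0, 0, -0.02, 0, 0, 0, 0], [0, 0, 0, 0, 0, 0, 0], [0, 0, 0, 0, 0, 0, 0]]]'

```text
t: 12.95
ee_pos: [474.2, -194.1, 374.4]
orientation: [-0.983, -2.984, 0.0]
ft_force: [-0.2, 0.3, -1.9]
width: 25.7
grasp_force: 30.0
```

Emit:
step_arm --targets '[[[0, 0, -0.01, 0, 0, 0, 0], [0, 0, -0.01, 0, 0, 0, 0], [0, 0, -0.01, 0, 0, 0, 0], [0, 0, 0, 0, 0, 0, 0], [0, 0, 0, 0, 0, 0, 0]]]'

```text
t: 13.58
ee_pos: [474.2, -194.1, 372.9]
orientation: [0.983, 2.984, -0.0]
ft_force: [0.1, 0.4, -1.0]
width: 25.4
grasp_force: 30.0
```

Emit:
step_arm --targets '[[[0, 0, -0.01, 0, 0, 0, 0], [0, 0, -0.01, 0, 0, 0, 0], [0, 0, 0, 0, 0, 0, 0], [0, 0, 0, 0, 0, 0, 0], [0, 0, 0, 0, 0, 0, 0]]]'

```text
t: 14.2
ee_pos: [474.3, -194.2, 372.4]
orientation: [0.982, 2.983, -0.0]
ft_force: [-0.4, 0.5, 6.8]
width: 25.6
grasp_force: 30.0
```

Contact with the slot floor is at the expected height (tip about 73 mm). Adding a little preload and turning clockwise.

Emit:
step_arm --targets '[[[0, 0, -0.006, 0, 0, -0.5, 0], [0, 0, 0, 0, 0, -1, 0], [0, 0, 0, 0, 0, -1, 0], [0, 0, 0, 0, 0, -1, 0], [0, 0, 0, 0, 0, -1, 0]]]'

```text
t: 14.82
ee_pos: [474.3, -194.3, 372.4]
orientation: [1.44, 2.791, -0.001]
ft_force: [-0.9, -0.3, 7.2]
width: 25.9
grasp_force: 30.0
```

```bash
python3 -c "
from h import *
o=readout.get_obs();print(o['ee_pos'].round(2),o['ft_force'].round(2),o['moment'].round(3),o['qpos'].round(3))"
```

```text
[ 474.34 -194.29  372.39] [-0.92 -0.31  7.22] [-0.12   0.43   0.069] [-4.120e-01  3.030e-01  1.903e+00 -1.000e-03  9.350e-01 -1.030e+00]
```

The 0.07 N m moment shows the lock is turning while Fz holds. Continuing.

Emit:
step_arm --targets '[[[0, 0, -0.003, 0, 0, -1, 0], [0, 0, 0, 0, 0, -1, 0], [0, 0, 0, 0, 0, -1, 0], [0, 0, 0, 0, 0, -1, 0], [0, 0, 0, 0, 0, -1, 0]]]'

```text
t: 15.45
ee_pos: [474.3, -194.3, 372.3]
orientation: [1.902, 2.499, -0.0]
ft_force: [-1.9, -1.5, 7.8]
width: 25.5
grasp_force: 30.0
```

Emit:
step_arm --targets '[[[0, 0, -0.002, 0, 0, -1, 0], [0, 0, 0, 0, 0, -1, 0], [0, 0, 0, 0, 0, -1, 0], [0, 0, 0, 0, 0, -1, 0], [0, 0, 0, 0, 0, -1, 0]]]'

```text
t: 16.08
ee_pos: [474.3, -194.4, 372.3]
orientation: [2.307, 2.13, -0.0]
ft_force: [-2.4, -0.9, 8.0]
width: 25.5
grasp_force: 30.0
```

```bash
python3 -c "
from h import *
o=readout.get_obs();print(o['ee_pos'].round(2),o['ft_force'].round(2),o['moment'].round(3),o['qpos'].round(3))"
```

```text
[ 474.32 -194.38  372.3 ] [-2.38 -0.92  8.01] [-0.268  0.595  0.111] [-4.120e-01  3.030e-01  1.903e+00 -1.000e-03  9.350e-01 -3.320e-01]
```

Emit:
step_arm --targets '[[[0, 0, -0.002, 0, 0, -0.8, 0], [0, 0, 0, 0, 0, -0.8, 0], [0, 0, 0, 0, 0, -0.8, 0], [0, 0, 0, 0, 0, -0.8, 0], [0, 0, 0, 0, 0, -0.6, 0]]]'

```text
t: 16.7
ee_pos: [474.4, -194.4, 372.3]
orientation: [2.568, 1.807, -0.0]
ft_force: [-2.3, -1.0, 9.3]
width: 25.6
grasp_force: 30.0
```

```bash
python3 -c "
from h import *
o=readout.get_obs();print(o['ee_pos'].round(2),o['ft_force'].round(2),o['moment'].round(3),o['qpos'].round(3))"
```

```text
[ 474.35 -194.43  372.29] [-2.32 -0.99  9.28] [-0.284  0.742  0.036] [-4.120e-01  3.030e-01  1.903e+00 -1.000e-03  9.350e-01 -6.700e-02]
```

Emit:
step_arm --targets '[[[0, 0, 0, 0, 0, -0.5, 0], [0, 0, 0, 0, 0, -0.5, 0], [0, 0, 0, 0, 0, -0.5, 0], [0, 0, 0, 0, 0, -0.5, 0], [0, 0, 0, 0, 0, 0, 0]]]'

```text
t: 17.32
ee_pos: [474.3, -194.5, 372.3]
orientation: [2.687, 1.625, 0.0]
ft_force: [-3.0, -0.6, 9.7]
width: 25.5
grasp_force: 30.0
```

```bash
python3 -c "
from h import *
o=readout.get_obs();print(o['ee_pos'].round(2),o['ft_force'].round(2),o['moment'].round(3),o['qpos'].round(3))"
```

```text
[ 474.35 -194.47  372.28] [-3.05 -0.61  9.72] [-0.307  0.682  0.025] [-4.120e-01  3.030e-01  1.903e+00 -1.000e-03  9.350e-01  7.100e-02]
```

Emit:
step_arm --targets '[[[0, 0, 0, 0, 0, -0.5, 0], [0, 0, 0, 0, 0, -0.5, 0], [0, 0, 0, 0, 0, -0.5, 0], [0, 0, 0, 0, 0, -0.5, 0], [0, 0, 0, 0, 0, 0, 0]]]'

```text
t: 17.95
ee_pos: [474.4, -194.5, 372.3]
orientation: [2.793, 1.434, 0.0]
ft_force: [-2.7, -1.6, 9.3]
width: 25.4
grasp_force: 30.0
```

```bash
python3 -c "
from h import *
o=readout.get_obs();print(o['ee_pos'].round(2),o['ft_force'].round(2),o['moment'].round(3),o['qpos'].round(3))"
```

```text
[ 474.35 -194.48  372.3 ] [-2.67 -1.63  9.27] [-0.386  0.766  0.09 ] [-4.120e-01  3.030e-01  1.903e+00 -1.000e-03  9.350e-01  2.110e-01]
```

Emit:
step_arm --targets '[[[0, 0, 0, 0, 0, -0.5, 0], [0, 0, 0, 0, 0, -0.5, 0], [0, 0, 0, 0, 0, -0.5, 0], [0, 0, 0, 0, 0, -0.5, 0], [0, 0, 0, 0, 0, 0, 0]]]'

```text
t: 18.58
ee_pos: [474.3, -194.5, 372.3]
orientation: [2.886, 1.236, 0.0]
ft_force: [-1.8, -1.0, 9.4]
width: 25.7
grasp_force: 30.0
```

```bash
python3 -c "
from h import *
o=readout.get_obs();print(o['ee_pos'].round(2),o['ft_force'].round(2),o['moment'].round(3),o['qpos'].round(3))
d=grab('wrist','w6')"
```

```text
[ 474.35 -194.49  372.28] [-1.84 -0.97  9.4 ] [-0.35   0.732  0.132] [-4.120e-01  3.030e-01  1.903e+00 -1.000e-03  9.350e-01  3.500e-01]
```

```bash
cat > ring.py <<'E'
from h import *
import sys
def ring(tag,c):
    p,K,E=load(tag); g=cv2.cvtColor(p,cv2.COLOR_RGB2GRAY)
    for r in (7.5,8.5):
        a=np.arange(-180,180,4)
        q=np.array([proj(K,E,[c[0]+r*np.cos(np.radians(t)),c[1]+r*np.sin(np.radians(t)),77.5]) for t in a],np.float32)
        v=cv2.remap(g,q[None,:,0],q[None,:,1],cv2.INTER_LINEAR)[0]
        print(r,' '.join(f'{t}:{x}' for t,x in zip(a,v)))
ring(sys.argv[1],(473.6,-194.2))
E
python3 ring.py w1; python3 ring.py w6
```

```text
7.5 -180:234 -176:234 -172:234 -168:234 -164:234 -160:234 -156:234 -152:234 -148:234 -144:234 -140:234 -136:234 -132:235 -128:235 -124:235 -120:232 -116:227 -112:221 -108:214 -104:205 -100:183 -96:157 -92:137 -88:123 -84:122 -80:122 -76:123 -72:131 -68:144 -64:169 -60:194 -56:220 -52:230 -48:236 -44:237 -40:238 -36:239 -32:239 -28:238 -24:238 -20:238 -16:238 -12:238 -8:238 -4:238 0:238 4:238 8:238 12:238 16:238 20:238 24:238 28:238 32:238 36:238 40:237 44:238 48:237 52:237 56:236 60:236 64:229 68:224 72:200 76:175 80:141 84:108 88:117 92:123 96:124 100:125 104:128 108:151 112:176 116:199 120:210 124:215 128:223 132:231 136:234 140:235 144:234 148:234 152:233 156:233 160:233 164:233 168:234 172:234 176:234
8.5 -180:228 -176:229 -172:228 -168:229 -164:230 -160:230 -156:230 -152:230 -148:229 -144:230 -140:231 -136:234 -132:234 -128:233 -124:235 -120:233 -116:232 -112:228 -108:221 -104:212 -100:195 -96:166 -92:138 -88:126 -84:123 -80:125 -76:124 -72:139 -68:162 -64:186 -60:210 -56:229 -52:236 -48:239 -44:238 -40:236 -36:238 -32:238 -28:237 -24:238 -20:235 -16:236 -12:234 -8:234 -4:234 0:
[... 1048 characters left out ...]
:162 -176:153 -172:132 -168:112 -164:94 -160:100 -156:105 -152:115 -148:120 -144:122 -140:123 -136:124 -132:124 -128:124 -124:124 -120:123 -116:122 -112:121 -108:120 -104:120 -100:146 -96:165 -92:175 -88:176 -84:177 -80:176 -76:176 -72:177 -68:177 -64:177 -60:177 -56:176 -52:177 -48:177 -44:177 -40:177 -36:177 -32:177 -28:177 -24:178 -20:176 -16:175 -12:171 -8:163 -4:157 0:146 4:126 8:101 12:86 16:85 20:85 24:86 28:92 32:117 36:139 40:153 44:156 48:160 52:161 56:161 60:161 64:159 68:157 72:157 76:156 80:157 84:161 88:162 92:161 96:161 100:159 104:158 108:159 112:159 116:161 120:162 124:161 128:160 132:158 136:160 140:160 144:161 148:164 152:167 156:168 160:169 164:171 168:169 172:169 176:169
```

The slot is now at a yaw of about 19–20° (start about 95°), which is where the locked stop should be. I'll apply one more push to confirm the stop.

Emit:
step_arm --targets '[[[0, 0, 0, 0, 0, -0.6, 0], [0, 0, 0, 0, 0, -0.6, 0], [0, 0, 0, 0, 0, -0.6, 0], [0, 0, 0, 0, 0, 0, 0], [0, 0, 0, 0, 0, 0, 0]]]'

```text
t: 19.25
ee_pos: [474.3, -194.5, 372.3]
orientation: [2.958, 1.053, 0.0]
ft_force: [-2.8, -1.1, 9.4]
width: 25.6
grasp_force: 30.0
```

```bash
python3 -c "
from h import *
o=readout.get_obs();print(o['ee_pos'].round(2),o['ft_force'].round(2),o['moment'].round(3),o['qpos'].round(3))
d=grab('wrist','w7')"; python3 ring.py w7 | tr ' ' '\n' | grep -E '^(-?(1[4-9][0-9]|[0-4]?[0-9])):' | tr '\n' ' '
```

```text
[ 474.33 -194.47  372.29] [-2.84 -1.09  9.37] [-0.336  0.768  0.246] [-4.120e-01  3.030e-01  1.903e+00 -1.000e-03  9.350e-01  4.750e-01]
-180:160 -176:155 -172:149 -168:132 -164:119 -160:116 -156:119 -152:121 -148:122 -144:123 -140:123 -48:176 -44:177 -40:177 -36:177 -32:176 -28:173 -24:169 -20:166 -16:157 -12:152 -8:147 -4:139 0:128 4:107 8:89 12:85 16:85 20:85 24:85 28:93 32:108 36:134 40:150 44:161 48:168 140:172 144:172 148:172 152:173 156:174 160:173 164:172 168:172 172:170 176:166 -180:161 -176:152 -172:136 -168:116 -164:107 -160:114 -156:119 -152:121 -148:122 -144:123 -140:123 -48:175 -44:176 -40:176 -36:176 -32:176 -28:176 -24:175 -20:175 -16:173 -12:167 -8:162 -4:154 0:142 4:122 8:98 12:84 16:84 20:83 24:86 28:97 32:121 36:143 40:152 44:156 48:160 140:162 144:163 148:163 152:163 156:165 160:166 164:165 168:167 172:167 176:168
```

The moment rose to 0.25 N m while the slot stayed put, so the lock is at its stop. I'll unwind the torque and lift straight out.

Emit:
step_arm --targets '[[[0, 0, 0, 0, 0, 0.9, 0], [0, 0, 0, 0, 0, 0.9, 0], [0, 0, 0, 0, 0, 0.6, 0], [0, 0, 0.1, 0, 0, 0, 0], [0, 0, 0.3, 0, 0, 0, 0]]]'

```text
t: 19.92
ee_pos: [473.8, -193.9, 391.0]
orientation: [-2.86, -1.294, 0.002]
ft_force: [-0.2, -0.0, -1.1]
width: 25.9
grasp_force: 30.0
```

Emit:
step_arm --targets '[[[0, 0, 0.5, 0, 0, 0, 0], [0, 0, 0.4, 0, 0, 0, 0], [0.2, 0.7, 0, 0, 0, -0.3, 0], [0.2, 0.75, 0, 0, 0, -0.3, 0], [0.2, 0.75, 0, 0, 0, -0.3, 0]]]'

```text
t: 20.55
ee_pos: [504.2, -82.9, 437.2]
orientation: [-2.902, -1.203, -0.001]
ft_force: [0.2, -1.4, -0.7]
width: 25.5
grasp_force: 30.0
```

```bash
python3 -c "
from h import *
o=readout.get_obs();print(o['ee_pos'].round(2),o['orientation'].round(3),o['qpos'].round(3))
d=grab('wrist','w8');d=grab('top','t8')"
python3 - <<'E'
import sys;sys.path.insert(0,'.')
import os;os.chdir('.')
from h import *
p,K,E=load('w8'); z4=load('w4')[0]
g=np.hstack([cv2.resize(p[195:255,290:350],(400,400),interpolation=cv2.INTER_CUBIC),cv2.resize(load('t8')[0][215:325,310:420],(400,400),interpolation=cv2.INTER_CUBIC)])
cv2.imwrite('pics/z8.png',g[:,:,::-1])
E
```

```text
[504.24 -82.93 437.22] [-2.902e+00 -1.203e+00 -1.000e-03] [-1.860e-01  2.150e-01  1.848e+00  1.000e-03  1.078e+00  5.980e-01]
```

View pics/z8.png

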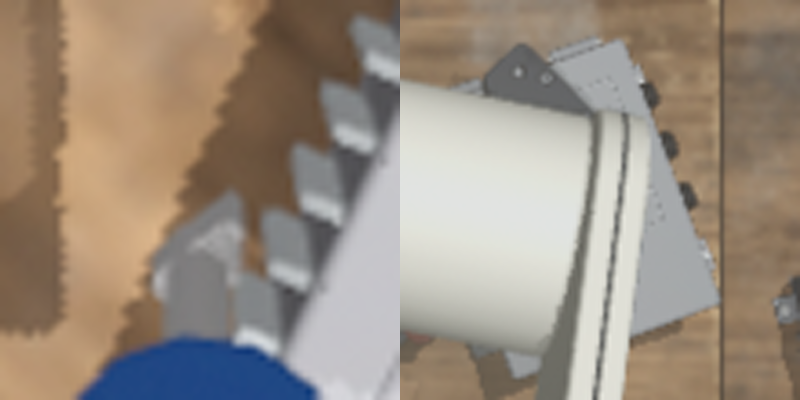

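The blade edge is still at about (319,230) in the wrist view and unchanged in the grip, so blade yaw is about 0°. The lid stays shut. Now to the rack slot, aligning to −6°.

Emit:
step_arm --targets '[[[0.242, 0.909, 0, 0, 0, -0.3, 0], [0.242, 0.909, 0, 0, 0, -0.3, 0], [0.242, 0.909, 0, 0, 0, -0.3, 0], [0.242, 0.909, 0, 0, 0, -0.3, 0], [0.242, 0.909, 0, 0, 0, -0.3, 0]]]'

```text
t: 21.28
ee_pos: [564.9, 144.1, 436.9]
orientation: [-2.961, -1.05, -0.0]
ft_force: [1.1, -1.2, -1.3]
width: 25.5
grasp_force: 30.0
```

Emit:
step_arm --targets '[[[0, 0, 0, 0, 0, 0, 0], [0, 0, 0, 0, 0, 0, 0], [0, 0, -0.3, 0, 0, 0, 0], [0, 0, -0.3, 0, 0, 0, 0], [0, 0, 0, 0, 0, 0, 0]]]'

```text
t: 21.9
ee_pos: [564.0, 142.4, 404.2]
orientation: [-2.96, -1.051, 0.006]
ft_force: [0.5, 0.8, -1.8]
width: 25.9
grasp_force: 30.0
```

Emit:
step_arm --targets '[[[0.01, 0.03, 0, 0, 0, 0, 0], [0, 0, -0.1, 0, 0, 0, 0], [0, 0, -0.3, 0, 0, 0, 0], [0, 0, -0.3, 0, 0, 0, 0], [0, 0, 0, 0, 0, 0, 0]]]'

```text
t: 22.52
ee_pos: [564.5, 144.5, 369.2]
orientation: [-2.96, -1.052, 0.006]
ft_force: [0.6, -0.5, -1.5]
width: 25.4
grasp_force: 30.0
```

Emit:
step_arm --targets '[[[0, 0, -0.4, 0, 0, 0, 0], [0, 0, -0.3, 0, 0, 0, 0], [0, 0, -0.2, 0, 0, 0, 0], [0, 0, 0, 0, 0, 0, 0], [0, 0, 0, 0, 0, 0, 0]]]'

```text
t: 23.15
ee_pos: [565.4, 144.7, 326.6]
orientation: [2.96, 1.052, 0.001]
ft_force: [0.3, -0.5, -1.2]
width: 25.8
grasp_force: 30.0
```

Emit:
step_arm --targets '[[[0, 0, -0.06, 0, 0, 0, 0], [0, 0, -0.03, 0, 0, 0, 0], [0, 0, -0.02, 0, 0, 0, 0], [0, 0, 0, 0, 0, 0, 0], [0, 0, 0, 0, 0, 0, 0]]]'

```text
t: 23.78
ee_pos: [565.2, 144.7, 320.8]
orientation: [2.96, 1.052, 0.0]
ft_force: [0.7, 0.1, -1.0]
width: 25.9
grasp_force: 30.0
```

Emit:
step_arm --targets '[[[0, 0, -0.01, 0, 0, 0, 0], [0, 0, -0.01, 0, 0, 0, 0], [0, 0, -0.01, 0, 0, 0, 0], [0, 0, 0, 0, 0, 0, 0], [0, 0, 0, 0, 0, 0, 0]]]'

```text
t: 24.4
ee_pos: [565.1, 144.6, 319.2]
orientation: [-2.96, -1.052, 0.0]
ft_force: [-0.2, 0.4, -0.5]
width: 25.5
grasp_force: 30.0
```

Emit:
step_arm --targets '[[[0, 0, -0.01, 0, 0, 0, 0], [0, 0, -0.01, 0, 0, 0, 0], [0, 0, 0, 0, 0, 0, 0], [0, 0, 0, 0, 0, 0, 0], [0, 0, 0, 0, 0, 0, 0]]]'

```text
t: 25.02
ee_pos: [565.2, 144.7, 318.7]
orientation: [2.96, 1.052, 0.001]
ft_force: [-2.0, -0.7, 5.7]
width: 25.9
grasp_force: 30.0
```

The shoulder is resting on the rack at the same height as the original grasp. Release, then rise.

Emit:
step_arm --targets '[[[0, 0, 0, 0, 0, 0, 0.4], [0, 0, 0, 0, 0, 0, 0.6], [0, 0, 0, 0, 0, 0, 0.8], [0, 0, 0, 0, 0, 0, 1], [0, 0, 0, 0, 0, 0, 1]]]'

```text
t: 25.65
ee_pos: [565.1, 144.7, 318.2]
orientation: [-2.96, -1.052, 0.0]
ft_force: [-0.4, 1.0, -0.1]
width: 71.7
grasp_force: 0.0
```

Emit:
step_arm --targets '[[[0, 0, 0, 0, 0, 0, 1], [0, 0, 0.3, 0, 0, 0, 1], [0, 0, 0.8, 0, 0, 0, 1], [0, 0, 0.8, 0, 0, 0, 1], [0, 0, 0.6, 0, 0, 0, 1]]]'

```text
t: 26.28
ee_pos: [565.2, 144.7, 446.3]
orientation: [2.96, 1.052, 0.004]
ft_force: [-0.5, -0.2, -0.0]
width: 87.8
grasp_force: 0.0
```

Emit:
step_arm --targets '[[[-0.5, -0.8, 0.2, 0, 0, 0, 1], [-0.5, -0.8, 0.2, 0, 0, 0, 1], [-0.5, -0.8, 0, 0, 0, 0, 1], [-0.5, -0.8, 0, 0, 0, 0, 1], [0, 0, 0, 0, 0, 0, 1]]]'

```text
t: 26.9
ee_pos: [463.7, -17.1, 464.4]
orientation: [2.961, 1.047, 0.001]
ft_force: [-0.1, 0.3, 0.9]
width: 87.6
grasp_force: 0.0
```

```bash
python3 -c "
from h import *
np.set_printoptions(precision=1,suppress=True)
grab('scene','s9');grab('top','t9');o=readout.get_obs();print(o['ee_pos'],o['width'],o['ft_force'])
# blue handles in before/after scene and top views
for n,roi in(('s',(215,345,170,290)),('t',(225,275,145,240))):
  for k in('0','9'):
    p,K,E=load(n+k);r=p[roi[0]:roi[1],roi[2]:roi[3]].astype(int)
    m=((r[...,2]>r[...,0]+40)&(r[...,2]>70)).astype(np.uint8)
    c,l,st,ce=cv2.connectedComponentsWithStats(m)
    print(n+k,[(ce[i]+[roi[2],roi[0]],st[i]) for i in range(1,c) if st[i,4]>40])
"
```

```text
[465.3 -15.5 464.3] 88.04459298860681 [ 0.7  0.1 -0.2]
s0 [(array([280.7, 217.8]), array([103,   0,  17,   7,  82], dtype=int32)), (array([246.8, 254.2]), array([ 70,  19,  15,  42, 367], dtype=int32)), (array([206.1, 273.4]), array([ 30,  40,  14,  36, 268], dtype=int32)), (array([172.3, 301. ]), array([ 0, 79,  7, 13, 54], dtype=int32))]
s9 [(array([280.9, 217.8]), array([102,   0,  18,   7,  98], dtype=int32)), (array([246.4, 254.1]), array([ 70,  18,  14,  43, 392], dtype=int32)), (array([206.1, 273.3]), array([ 30,  40,  14,  36, 276], dtype=int32)), (array([172.3, 301.4]), array([ 0, 79,  7, 14, 62], dtype=int32))]
t0 [(array([165.8, 243.9]), array([13, 13, 14, 13, 76], dtype=int32)), (array([204.5, 248. ]), array([53, 18, 12, 11, 50], dtype=int32))]
t9 [(array([165.9, 243.8]), array([13, 13, 14, 13, 71], dtype=int32)), (array([204.8, 247.1]), array([54, 17, 10, 11, 42], dtype=int32))]
```

Both drivers hang where they started, upright, and the gripper is clear. The lid is shut and locked, so I'm handing in.

```bash
python3 -c "
from h import *
print(ctrl.close_job())"
```

```text
the job is handed in; nothing more can be done
None
```

The job is handed in at about 27 s of the 64 s allowed: lid pressed shut, lock turned clockwise to its stop with the blade on the slot floor, flat driver hung back upright in its rack slot, and cross driver not moved; the fingertips peaked at 47 N on the lid, above the 40 N arm/gripper-body limit if fingers count.

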